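# Set the spring-loaded length stop to its rider

### The arm

A 6-joint arm with a two-finger parallel gripper is mounted at the origin on the work surface. World frame = base frame: x ahead of the robot, y to its left, z up, the work surface at z = 0. Lengths are in m, angles in rad, forces in N, time in s.
With the tool pointing down it reaches from about 0.35 to 0.775 m from the base axis. Payload 7.3 kg.
Tool frame: the origin (TCP) lies midway between the tips of the shut fingers; the grasp point (between the pads) lies 19 mm behind it (robot.grasp_offset is the z of the grasp point in the tool frame, in m); z points along the fingers, y is the direction in which the jaws open and shut (so a half turn about z gives the same grasp; the last joint's range is limited). The gripper opens to 92 mm and grips with 3 to 60 N. Pads are 19 mm wide; open, the fingers measure 130 mm over their backs; the gripper's body (75 mm by 190 mm) begins 47 mm behind the grasp point.
Start: joints at [-0.146, 0.342, 1.524, -0, 1.275, -0.146], TCP at [0.525, 0, 0.194] pointing down, gripper open.
Joint ranges: [-2.53, 2.53], [-0.77, 2.02], [0.04, 2.7], [-1, 4.14], [0.28, 2.66], [-3.11, 3.11]. Speed limits (rad/s): [2.57, 2.57, 3.14, 3.14, 3.14, 3.14].

### API

Orientations are given as [roll, pitch, yaw] about the fixed x, y, z axes, in that order (R = Rz(yaw) Ry(pitch) Rx(roll)).
In Python, from cell import observe, imaging, workorder, robot gives the robot as it stands. The module is installed in compiled form; this text tells all that it offers.
- The arm moves only by the tool send_rows, never from a script. Its argument "series" is a list of rows, each a list of 7 numbers: the shift along the tool's x, y, z in m, then the turn, a rotation vector about the tool's x, y, z in rad, then the closure, from 0 (fully open) to 1 (shut). A call has 1 to 5 rows; each row shifts and turns the commanded pose from where the row before left it, along the tool's axes as they then stand; what a row does not reach is not made up. A row lasts 1/12 s, in which the tool goes at most 41.7 mm and 7.16 degrees, less where a joint would pass 70% of its speed; a pose out of reach is approached as far as the arm can. A call is refused whole if a number of a shift passes 0.0417 or a number of a turn 0.125, either way. A call with a gripper value outside its range is refused whole. The fingers move at their own pace and stop on an object; "newtons" is the grip in N (left out, the last holds). Time passes only in rows, so rows that do not move let the fingers close. It gives the time, the measured TCP pose, the force and the opening at its end, in the units of the state.
- observe(): the state, without advancing time (a new reading comes with each control period).
- imaging.read_camera(name): name is "scene" or "side" or "wrist"; returns a dict with "color" (480x640x3 uint8, red, green, blue), "range_z" (480x640 float32, m along the optical axis (not along the pixel's ray), 0 where there is no reading), "vfov" (degrees; the focal length in pixels is half the picture's height over the tangent of half this angle, whatever the lens; pixels are square), "cx", "cy" (the principal point, pixels), "T" (4x4, takes a point from camera to world coordinates). Camera axes: x right, y down, z forward; pixel columns grow to the right and rows downward; lengths in m; the calibration is good to about 2 mm. A picture is of the moment at which its call begins.
- workorder.hand_in(): hands the job in, once; it reports no verdict.
The state is a dict: "time": time; "qpos": joint angles; "qvel": joint speeds; "joint_efforts": joint torques, N m; "tool_pos": TCP position; "tool_rot": TCP orientation; "contact_force": force on the tool from outside, world axes, zero at the start; "torque": the same for the moment, N m; "opening": finger opening in m.
Only numpy, scipy, OpenCV 4.12 (cv2) and the standard library are available. Lean on these libraries where they do the work, as an engineer would, in place of code of your own. Each camera call takes 0.05 s, during which the arm holds its last target.

### The job

The bit drawer stands open across the path of the bench's telescoping length stop: first push it fully home until it clicks in. Then squeeze the lock button in the stop's grey head, draw the spring-loaded arm out until its pointer is level with the rider clipped on the scale, and finish while still holding it there (let go, it springs back). Leave the loose things on the bench where they are.

Things in the scene. Friction and masses are not known exactly. Their poses are not given: they have to be found in the camera images.
- rail: length-stop gauge, fixed to the bench: aluminium plate 125 x 420 x 8 mm with a dark square housing tube along it (38 mm wide, top 42 mm above the bench). Origin on the bench under the arm's centre line; +y is the direction in which the arm extends, z up, +x points to the cabinet's side. A scale, ticks every 10 mm, lies along the plate's -x edge.
- head_grip (a point): grasp point in the arm's head, on its centre line, 58 mm above the bench. The head is an upright grey plastic block 30 mm (rail x) by 40 mm (rail y), 12 to 78 mm above the bench. Pinch it across rail x, one finger on the button, the other on the opposite plain face: 38 mm wide with the button out, 32 mm with it in. The arm's tube behind it (-y) tops out at 36 mm.
- head: the same head with its button and pointer; origin under its centre, on the bench; axes along the rail's
- lock_button (a joint): black button 24 mm wide, 26 mm high in the middle of the head's +x face, at head_grip's height, sticking out 8 mm. Value: m pressed in, 0 out (arm locked when home), 0.006 fully in (about 6 N). Above about 0.003 the arm is free to leave home; it locks only at home: farther out only the return spring acts.
- boom (a joint): extension of the telescoping arm, m: 0 home (locked), up to 0.17 fully out. A return spring pulls it home with 4.4 to 6 N. The head moves with it along rail +y.
- pointer_tip (a point): tip of the steel pointer at the foot of the head, 51 mm to the -x side of the arm's centre line and at the rail y of the head's centre (-0.005 m + boom)
- rider: rider, a steel saddle block 22 x 12 x 14 mm fixed on the scale, its top 23 mm above the bench; origin at the middle of its underside, axes along the rail's. A black line across its top at its origin's y is the wanted mark, 70 to 150 mm from the pointer's home.
- case: low wooden cabinet, fixed to the bench, 185 x 200 mm and 105 mm high, with one drawer; origin on the bench; its drawer opens towards its own -x. Case x from -0.085 (front edge) to 0.100 m.
- drawer (a joint): how far the drawer is open, m: 0 is fully home against its stop. A ball catch resists with up to about 5 N from 0.012 to 0.005 and from there draws it home; otherwise 1 N friction plus slight damping.
- drawer_handle (a point): middle of the drawer's straight steel handle bar, 10 x 10 mm and 90 mm long (along case y), 72 mm above the bench, 30 mm in front of the drawer front's face (at case x = -0.130 m - drawer). The front panel is 196 mm wide, from 30 to 94 mm above the bench.
- tape_measure: tape measure, grey block 65 x 34 x 60 mm high, stands on the bench beside the gauge on the cabinet's side; origin at the middle of its underside; bystander
- screwdriver: screwdriver lying on the bench between tape measure and cabinet, about 30 mm high; origin at the middle of its underside; bystander
- offcut: wooden offcut 35 x 110 x 30 mm lying on top of the cabinet, towards its back; origin at the middle of its underside; bystander
- glue_bottle: white bottle, 54 mm across, 160 mm high; origin at the middle of its underside; bystander
- spray_can: can, 66 mm across, 180 mm high; origin at the middle of its underside; bystander
- hammer: hammer lying on the bench; origin at the middle of its underside; bystander
- screw_jar: glass jar, 64 mm across, 75 mm high; origin at the middle of its underside; bystander

How it is judged:
On the way, in this order (a step that is already met when the one before it is completed fails the run):
1. the drawer is pushed home and seated in its catch (value of joint drawer below 0.003 m), for 0.3 s.
2. the arm is unlocked and drawn more than 20 mm out (value of joint boom above 0.02 m), for 0.1 s.
At the end, for the whole second after the job is handed in: the pointer stays within 5 mm (half a scale division) of the rider's line along the scale, the arm at rest (under 10 mm/s) and held by the fingers (more than 2 N on the head or its button) against its spring; the drawer is still home within 4 mm (y of pointer_tip in the frame of rider between -0.005 and 0.005 m and velocity of joint boom between -0.01 and 0.01 m/s and value of joint drawer below 0.004 m and contact force between the fingers and head above 2 N); the arm keeps its last pose, push and grip.
It fails at once if a loose bystander is shifted by more than 30 mm (distance of any of tape_measure, screwdriver, offcut, glue_bottle, spray_can, hammer, screw_jar from where it was at the start of the episode above 0.03 m).
It also fails if it takes over 45 s, if anything falls off the work surface, if the arm or the gripper's body presses on something with over 40 N, if the wrist force passes 120 N, or if a joint passes its speed limit or range.

## Working session

There is one attempt and no reset: what is moved stays moved. The work goes in short steps, Python scripts to look and compute and a tool call to move; the robot and the scene stay as the last step left them, time stands still between calls to the robot, and variables do not carry over. Pictures are saved under pics/ and viewed, and the job is handed in when it is done.

Besides the shell and the picture viewer there is one more tool, called after "Call:" as name(argument=value, ...), one argument or row to a line, values as JSON. send_rows: Moves the arm, as the interface text tells. Its arguments: {"type":"object","properties":{"series":{"type":"array","items":{"type":"array","items":{"type":"number"}}},"newtons":{"type":"number"}},"required":["series"]}

```bash
mkdir -p pics; cat > h.py <<'E'
import numpy as np, cv2
from cell import observe, imaging, workorder, robot
def shot(n,tag):
    d=imaging.read_camera(n); cv2.imwrite(f'pics/{tag}.png',d['color'][:,:,::-1]); np.savez(f'pics/{tag}.npz',**d); return d
def P(d,u,v,z=None):
    f=240/np.tan(np.radians(float(d['vfov']))/2); T=d['T']
    r=np.array([(u-d['cx'])/f,(v-d['cy'])/f,1.])
    if z is None:
        Z=float(np.median(d['range_z'][int(v)-1:int(v)+2,int(u)-1:int(u)+2])); return T[:3,:3]@(r*Z)+T[:3,3]
    w=T[:3,:3]@r; s=(z-T[2,3])/w[2]; return T[:3,3]+s*w
E
python3 - <<'E'
from h import *
for n in ['scene','side','wrist']:
    d=shot(n,n+'0'); print(n,d['vfov'],d['T'][:3,3].round(3))
print(observe())
E
```

```text
scene 56.39397935776627 [ 0.91  -0.385  0.917]
side 54.79257630241736 [0.249 0.932 0.672]
wrist 59.95280710644973 [0.524 0.068 0.385]
{'time': 0.15, 'qpos': array([-1.45993260e-01,  3.42515317e-01,  1.52476445e+00, -1.21137919e-05,
        1.27541289e+00, -1.45968135e-01]), 'qvel': array([-0.00243055, -0.00224951, -0.00064024, -0.0007213 ,  0.00050892,
       -0.00093528]), 'joint_efforts': array([ 7.52666965e-04, -4.31470585e+01, -2.44352603e+01,  7.18239485e-02,
        5.38185902e-02, -1.32920518e-04]), 'tool_pos': array([5.24669216e-01, 7.03241673e-05, 1.93340792e-01]), 'tool_rot': array([-3.14050266e+00, -1.48534043e-04,  1.57077465e+00]), 'contact_force': array([ 0.34637165, -0.33937992, -0.13364479]), 'torque': array([ 0.07660809, -0.06251087, -0.00160745]), 'opening': 0.09125667650935983}
```

View pics/scene0.png

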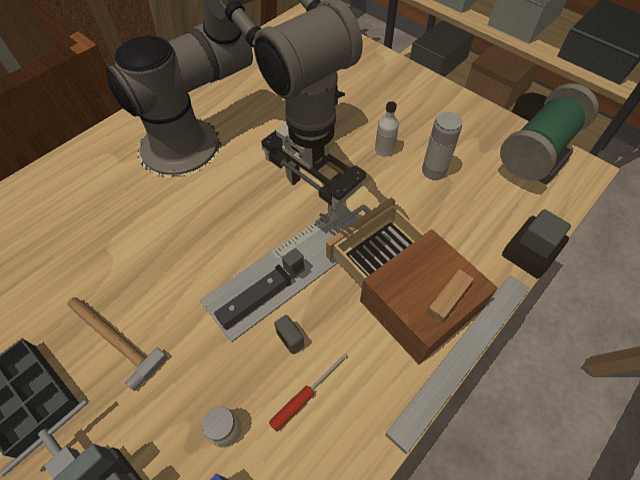

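View pics/side0.png

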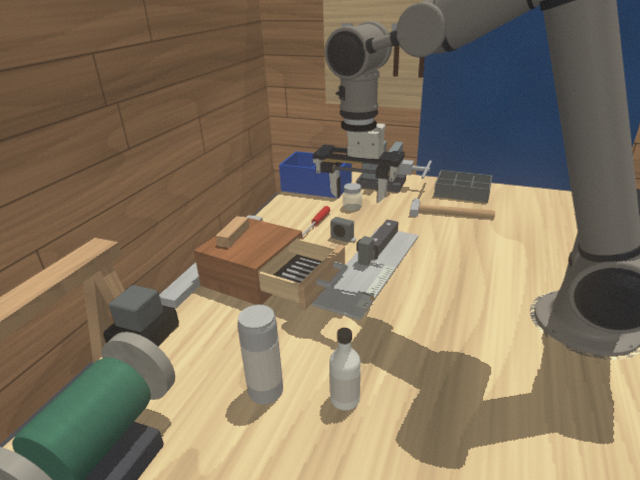

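View pics/wrist0.png

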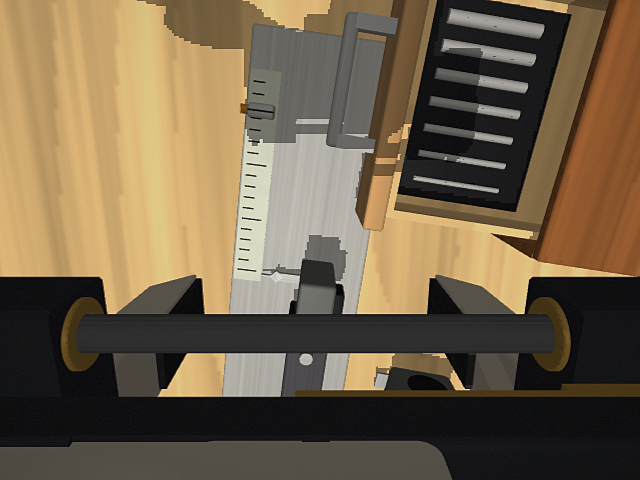

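```bash
python3 - <<'E'
import cv2
im=cv2.imread('pics/wrist0.png')
cv2.imwrite('pics/c1.png',cv2.resize(im[0:300,200:500],None,fx=2.6,fy=2,interpolation=cv2.INTER_CUBIC)[:600])
im=cv2.imread('pics/scene0.png')
cv2.imwrite('pics/c2.png',cv2.resize(im[190:350,190:400],None,fx=3.75,fy=3.75,interpolation=cv2.INTER_CUBIC)[:600])
E
```

```text
(no output)
```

View pics/c1.png

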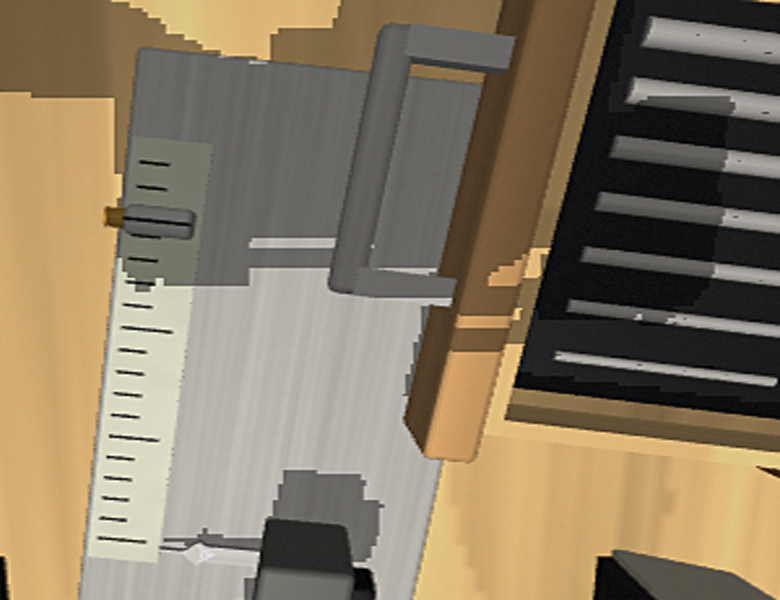

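View pics/c2.png

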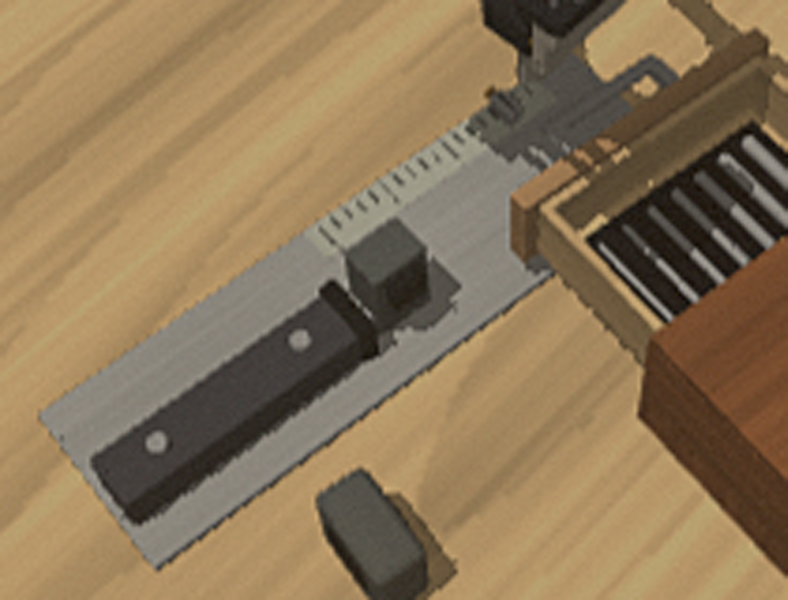

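```bash
python3 - <<'E'
from h import *
L=lambda t:dict(np.load(f'pics/{t}.npz'))
w=L('wrist0');s=L('scene0')
c=lambda x,y:(200+x/2.6,y/2)
q=lambda x,y:(190+x/3.75,190+y/3.75)
def pr(n,d,uv,z): print(n,np.round(P(d,*uv,z),4),'depth',np.round(P(d,*uv),4))
pr('rider mid',w,c(159,220),.023);pr('rider L',w,c(125,217),.023);pr('rider R',w,c(193,222),.023)
pr('head far L',w,c(268,518),.078);pr('head far R',w,c(347,527),.078)
pr('head nearL',w,c(260,572),.078);pr('head nearR',w,c(352,575),.078)
pr('plate far L',w,c(137,47),.008);pr('plate far left low',w,c(86,556),.008)
pr('tick far',w,c(154,162),.009);pr('tick0',w,c(120,540),.009)
pr('pointer',w,c(165,546),.015)
pr('handle farL',w,c(383,25),.077);pr('handle nearL',w,c(331,285),.077)
pr('handle farR in',w,c(411,60),.077);pr('h nearR',w,c(356,290),.077)
pr('plate sw',s,q(40,415),.008);pr('plate se',s,q(160,568),.008);
pr('tube w',s,q(95,460),.042);pr('tube e',s,q(137,508),.042);pr('boss1',s,q(157,441),.042);pr('boss2',s,q(300,340),.042)
pr('scene head top',s,q(349,260),.078);pr('',s,q(388,219),.078);pr('',s,q(424,248),.078);pr('',s,q(384,289),.078)
pr('tape',s,(286,325),.06)
for n,uv in dict(fl=(362,283),fr=(421,357),br=(496,292),bl=(432,231)).items(): pr('case '+n,s,uv,.105)
for n,uv in dict(a=(459,274),can=(449,121),bottle=(391,105),jar=(221,420)).items(): pr(n,s,uv,.1)
E
```

```text
rider mid [0.4787 0.0817 0.023 ] depth [0.4788 0.0816 0.0236]
rider L [0.4679 0.0829 0.023 ] depth [0.4681 0.0828 0.0243]
rider R [0.4896 0.0808 0.023 ] depth [0.4892 0.081  0.0192]
head far L [ 0.5142 -0.0309  0.078 ] depth [ 0.512  -0.0531  0.009 ]
head far R [ 0.5378 -0.0346  0.078 ] depth [ 0.5408 -0.0575  0.0094]
head nearL [ 0.5116 -0.0532  0.078 ] depth [ 0.5116 -0.0534  0.0775]
head nearR [ 0.5395 -0.0545  0.078 ] depth [ 0.5397 -0.056   0.0743]
plate far L [0.4722 0.1506 0.008 ] depth [0.4712 0.1522 0.0009]
plate far left low [ 0.4444 -0.0725  0.008 ] depth [ 0.4446 -0.0722  0.0088]
tick far [0.4761 0.1058 0.009 ] depth [0.4761 0.1059 0.0085]
tick0 [ 0.4575 -0.0641  0.009 ] depth [ 0.4576 -0.064   0.0092]
pointer [ 0.4748 -0.065   0.015 ] depth [ 0.4748 -0.0649  0.0151]
handle farL [0.5454 0.1421 0.077 ] depth [0.5506 0.1603 0.0015]
handle nearL [0.5325 0.057  0.077 ] depth [0.5325 0.057  0.0764]
handle farR in [0.5529 0.1313 0.077 ] depth [0.553  0.1316 0.0757]
h nearR [0.5395 0.0553 0.077 ] depth [0.5394 0.0553 0.0782]
plate sw [ 0.4222 -0.2639  0.008 ] depth [ 0.4198 -0.2
[... 430 characters left out ...]
078] depth [ 0.4801 -0.0296  0.0108]
 [ 0.5412 -0.0559  0.078 ] depth [ 0.5388 -0.0537  0.0724]
 [ 0.5432 -0.0908  0.078 ] depth [ 0.5375 -0.0862  0.0649]
tape [ 0.62   -0.1885  0.06  ] depth [ 0.6201 -0.1886  0.0604]
case fl [ 0.6851 -0.0314  0.105 ] depth [ 0.6784 -0.0209  0.0809]
case fr [ 0.8634 -0.075   0.105 ] depth [ 0.8598 -0.0511  0.0423]
case br [0.8961 0.134  0.105 ] depth [0.8947 0.1864 0.0231]
case bl [0.7164 0.1684 0.105 ] depth [0.7165 0.168  0.1056]
a [0.8182 0.1216 0.1   ] depth [0.8221 0.0999 0.135 ]
can [0.5484 0.4843 0.1   ] depth [0.5839 0.399  0.1802]
bottle [0.3994 0.4309 0.1   ] depth [0.4362 0.3721 0.1589]
jar [ 0.6737 -0.3957  0.1   ] depth [ 0.6665 -0.396   0.0749]
```

Call:
send_rows(
  series=[
    [0, 0, 0, 0, 0, 0.075, 1],
    [0, 0, 0, 0, 0, 0.075, 1],
    [0.035, -0.015, 0, 0, 0, 0, 1],
    [0.035, -0.015, 0, 0, 0, 0, 1],
    [0.03, -0.015, 0, 0, 0, 0, 1],
  ],
  newtons=20,
)

```text
time: 0.57
tool_pos: [0.4949, 0.1068, 0.1935]
tool_rot: [-3.141, -0.0, 1.419]
contact_force: [0.4, 0.5, 0.2]
opening: 0.0632
```

Call:
send_rows(
  series=[
    [0, 0, 0.03, 0, 0, 0, 1],
    [0, 0, 0.03, 0, 0, 0, 1],
    [0, 0, 0.03, 0, 0, 0, 1],
    [0, 0, 0.02, 0, 0, 0, 1],
    [0, 0, 0, 0, 0, 0, 1],
  ],
)

```text
time: 0.98
tool_pos: [0.4922, 0.1055, 0.0798]
tool_rot: [-3.133, 0.002, 1.421]
contact_force: [-0.8, -0.8, -1.4]
opening: 0.0299
```

```bash
python3 - <<'E'
from h import *
shot('wrist','w1');shot('side','s1');print(observe())
E
```

```text
{'time': 1.0833, 'qpos': array([ 5.86352898e-02,  4.28660021e-01,  1.72754589e+00, -2.71169533e-06,
        9.86530364e-01,  2.08663368e-01]), 'qvel': array([-0.00152538, -0.03174238, -0.03551946,  0.0008099 ,  0.00600691,
        0.00023072]), 'joint_efforts': array([ 8.06660182e-02, -4.16767895e+01, -1.90084291e+01,  6.89198216e-02,
       -4.43765282e-03, -2.39358778e-03]), 'tool_pos': array([0.49536234, 0.10560978, 0.08381846]), 'tool_rot': array([-3.14047430e+00,  2.39115966e-04,  1.42076988e+00]), 'contact_force': array([0.90032861, 0.14474863, 0.38122734]), 'torque': array([0.01918722, 0.01386623, 0.03081956]), 'opening': 0.021739640071509265}
```

View pics/w1.png

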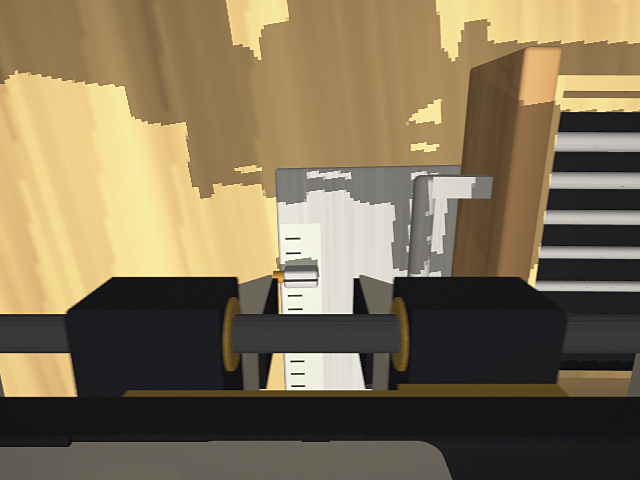

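View pics/s1.png

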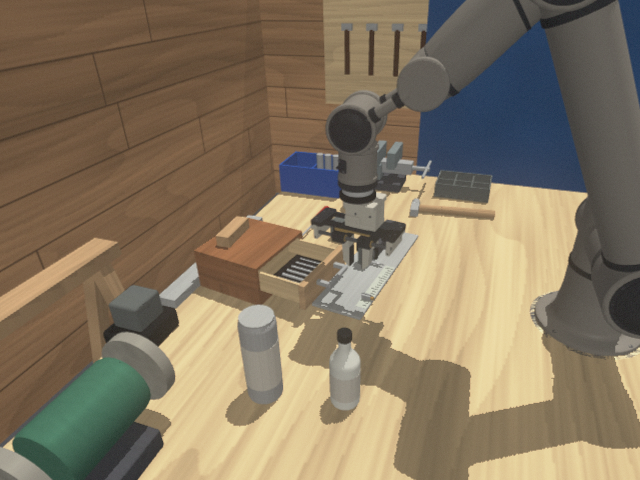

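Call:
send_rows(
  series=[
    [0, 0, 0.01, 0, 0, 0, 1],
    [0, 0, 0.01, 0, 0, 0, 1],
    [0, 0, 0, 0, 0, 0, 1],
    [0, 0.01, 0, 0, 0, 0, 1],
    [0, 0.01, 0, 0, 0, 0, 1],
  ],
)

```text
time: 1.5
tool_pos: [0.5153, 0.1026, 0.0641]
tool_rot: [3.141, -0.0, 1.421]
contact_force: [-0.4, 0.7, 0.2]
opening: 0.0005
```

Call:
send_rows(
  series=[
    [0, 0.015, 0, 0, 0, 0, 1],
    [0, 0.015, 0, 0, 0, 0, 1],
    [0, 0.015, 0, 0, 0, 0, 1],
    [0, 0.015, 0, 0, 0, 0, 1],
    [0, 0.015, 0, 0, 0, 0, 1],
  ],
)

```text
time: 1.92
tool_pos: [0.5903, 0.0913, 0.0643]
tool_rot: [3.141, -0.0, 1.421]
contact_force: [0.3, 0.0, -0.0]
opening: 0.0006
```

```bash
python3 - <<'E'
from h import *
shot('wrist','w2');print(observe()['tool_pos'],observe()['contact_force'],observe()['opening'])
E
```

```text
[0.59315785 0.09060711 0.0644242 ] [ 0.86991883 -0.49852458  0.94131967] 0.0006602664937772683
```

View pics/w2.png

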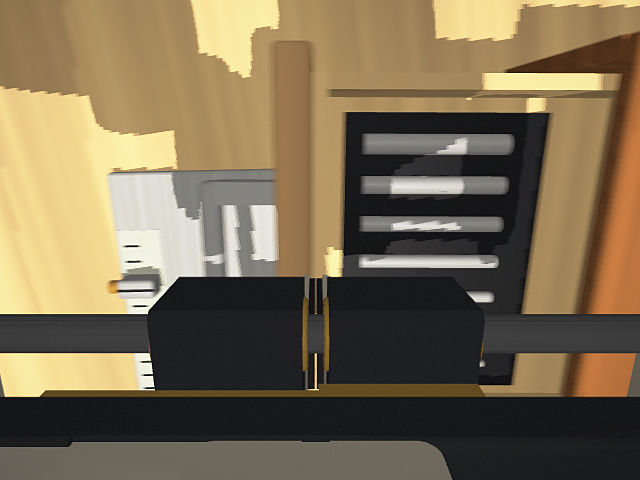

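```bash
python3 - <<'E'
from h import *
d=dict(np.load('pics/w2.npz'))
for uv in [(212,188),(212,230),(212,265),(240,188),(255,250),(292,60),(292,200),(292,260),(307,290),(330,100)]: print(uv,P(d,*uv).round(4))
shot('side','s2');shot('scene','sc2')
im=cv2.imread('pics/s2.png');cv2.imwrite('pics/c3.png',cv2.resize(im[180:340,180:420],None,fx=3.3,fy=3.3))
im=cv2.imread('pics/sc2.png');cv2.imwrite('pics/c4.png',cv2.resize(im[100:320,220:480],None,fx=2.7,fy=2.7))
E
```

```text
(212, 188) [0.5521 0.1399 0.0776]
(212, 230) [0.5481 0.1217 0.0775]
(212, 265) [0.5448 0.1059 0.078 ]
(240, 188) [0.5641 0.1382 0.0781]
(255, 250) [0.5519 0.0911 0.009 ]
(292, 60) [0.5951 0.1827 0.0949]
(292, 200) [0.5867 0.1324 0.0948]
(292, 260) [0.5826 0.108  0.0946]
(307, 290) [0.5882 0.1021 0.1147]
(330, 100) [0.6089 0.1697 0.044 ]
```

View pics/c3.png

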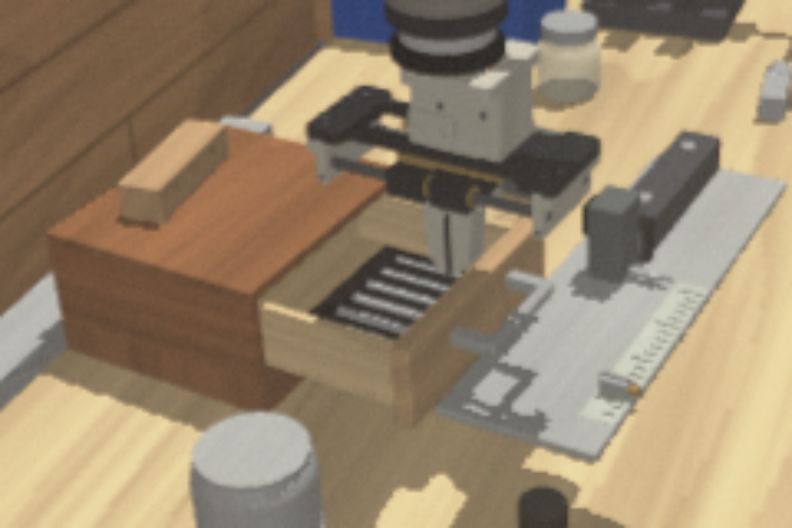

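View pics/c4.png

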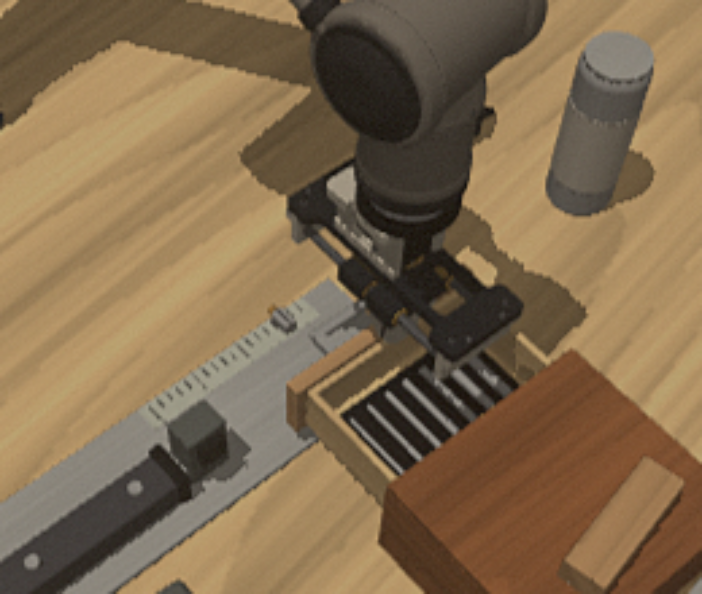

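```bash
python3 - <<'E'
from h import *
d=dict(np.load('pics/s2.npz'))
for x,y in [(450,215),(450,240),(455,262),(435,262),(470,262),(450,275),(500,240),(515,250),(440,330),(410,345),(540,285),(490,210)]:
    print((x,y),P(d,180+x/3.3,180+y/3.3).round(4))
print(robot.grasp_offset)
E
```

```text
(450, 215) [0.5913 0.1018 0.1459]
(450, 240) [0.592  0.1022 0.1261]
(455, 262) [0.5886 0.1032 0.1094]
(435, 262) [0.6042 0.1017 0.1056]
(470, 262) [0.5783 0.1011 0.1102]
(450, 275) [0.5933 0.102  0.0971]
(500, 240) [0.5833 0.0266 0.0837]
(515, 250) [0.5651 0.045  0.0892]
(440, 330) [0.5816 0.1521 0.0862]
(410, 345) [0.5905 0.1826 0.0925]
(540, 285) [0.5397 0.0645 0.0761]
(490, 210) [ 6.558e-01 -1.464e-01  5.000e-04]
-0.0188
```

```bash
python3 - <<'E'
from h import *
d=dict(np.load('pics/s2.npz'))
for v in range(250,280):
    print(v,[tuple(P(d,u,v).round(3)) for u in (314,318,322)])
im=cv2.imread('pics/s2.png');cv2.imwrite('pics/c5.png',cv2.resize(im[230:290,280:360],None,fx=9,fy=9,interpolation=0))
E
```

```text
250 [(np.float64(0.598), np.float64(0.101), np.float64(0.131)), (np.float64(0.587), np.float64(0.105), np.float64(0.136)), (np.float64(0.577), np.float64(0.104), np.float64(0.137))]
251 [(np.float64(0.598), np.float64(0.101), np.float64(0.129)), (np.float64(0.587), np.float64(0.104), np.float64(0.132)), (np.float64(0.577), np.float64(0.104), np.float64(0.134))]
252 [(np.float64(0.598), np.float64(0.102), np.float64(0.127)), (np.float64(0.587), np.float64(0.104), np.float64(0.13)), (np.float64(0.577), np.float64(0.104), np.float64(0.132))]
253 [(np.float64(0.598), np.float64(0.101), np.float64(0.124)), (np.float64(0.587), np.float64(0.104), np.float64(0.127)), (np.float64(0.578), np.float64(0.103), np.float64(0.128))]
254 [(np.float64(0.599), np.float64(0.1), np.float64(0.12)), (np.float64(0.588), np.float64(0.103), np.float64(0.124)), (np.float64(0.579), np.float64(0.102), np.float64(0.125))]
255 [(np.float64(0.599), np.float64(0.101), np.float64(0.118)), (np.float64(0.587), np.float64(0.104), np.float64(0.122)), (np.float64(0.578), np.float64(0.103), np.float64(0.123))]
256 [(np.flo
[... 3639 characters left out ...]
np.float64(0.146), np.float64(0.092)), (np.float64(0.579), np.float64(0.129), np.float64(0.082)), (np.float64(0.577), np.float64(0.112), np.float64(0.072))]
277 [(np.float64(0.582), np.float64(0.146), np.float64(0.09)), (np.float64(0.579), np.float64(0.129), np.float64(0.08)), (np.float64(0.577), np.float64(0.112), np.float64(0.069))]
278 [(np.float64(0.582), np.float64(0.146), np.float64(0.087)), (np.float64(0.579), np.float64(0.131), np.float64(0.078)), (np.float64(0.577), np.float64(0.112), np.float64(0.066))]
279 [(np.float64(0.582), np.float64(0.147), np.float64(0.085)), (np.float64(0.578), np.float64(0.132), np.float64(0.076)), (np.float64(0.575), np.float64(0.116), np.float64(0.066))]
```

View pics/c5.png

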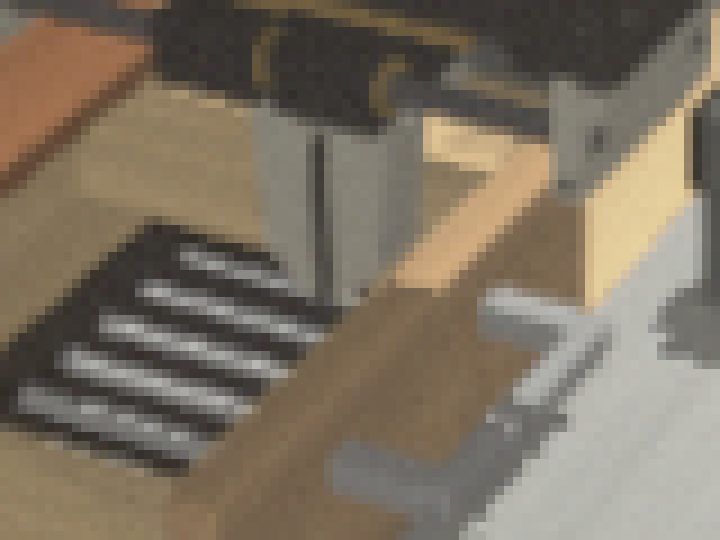

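```bash
python3 - <<'E'
from h import *
for t in ['side0','s1','s2','scene0','sc2']:
    d=dict(np.load(f'pics/{t}.npz'))
    f=240/np.tan(np.radians(float(d['vfov']))/2);T=d['T']
    tcp={'side0':(.5247,0,.1933),'scene0':(.5247,0,.1933),'s1':(.4954,.1056,.0838)}.get(t,(.5932,.0906,.0644))
    c=T[:3,:3].T@(np.array(tcp)-T[:3,3]); u=f*c[0]/c[2]+d['cx'];v=f*c[1]/c[2]+d['cy'];print(t,u,v)
    im=d['color'][:,:,::-1].copy();cv2.circle(im,(int(u),int(v)),2,(0,0,255),-1)
    u,v=int(u),int(v);cr=im[max(v-60,0):v+60,u-75:u+75];cv2.imwrite(f'pics/m_{t}.png',cv2.resize(cr,(375,300)))
a=[cv2.imread(f'pics/m_{t}.png') for t in ['side0','s1','scene0','sc2']]
cv2.imwrite('pics/m.png',np.vstack([np.hstack(a[:2]),np.hstack(a[2:])]))
for t in ['wrist0','w1','w2']: print(np.load(f'pics/{t}.npz')['T'].round(4))
E
```

```text
side0 357.9726826766681 210.80828074638453
s1 356.6526486724988 276.26137082479687
s2 318.66683514649367 272.54413813365477
scene0 313.92359815186893 204.76826040098564
sc2 364.2459509477719 231.49847115519137
[[ 1.     -0.0012 -0.0015  0.5242]
 [-0.0016 -0.967  -0.2547  0.0679]
 [-0.0011  0.2547 -0.967   0.3851]
 [ 0.      0.      0.      1.    ]]
[[ 0.9885 -0.1436 -0.0465  0.5034]
 [-0.1507 -0.9558 -0.2525  0.1727]
 [-0.0081  0.2566 -0.9665  0.2715]
 [ 0.      0.      0.      1.    ]]
[[ 9.885e-01 -1.463e-01 -3.770e-02  5.998e-01]
 [-1.511e-01 -9.559e-01 -2.519e-01  1.583e-01]
 [ 8.000e-04  2.547e-01 -9.670e-01  2.561e-01]
 [ 0.000e+00  0.000e+00  0.000e+00  1.000e+00]]
```

View pics/m.png

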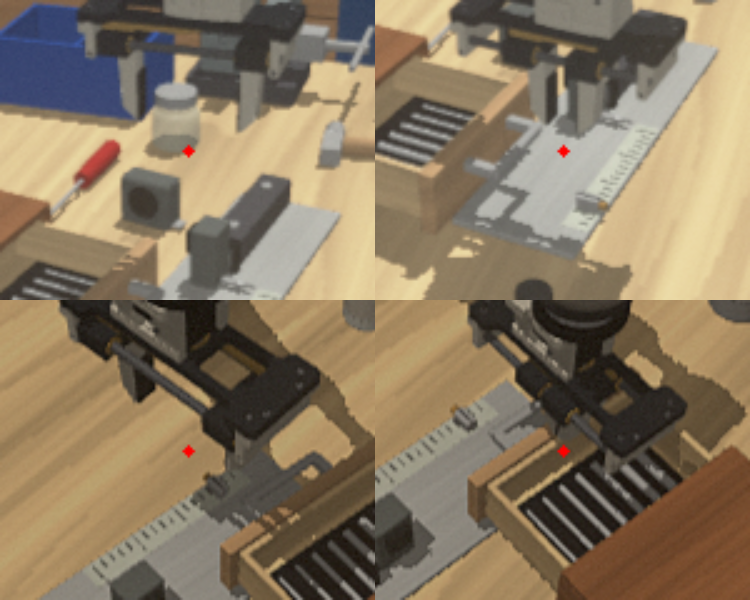

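```bash
python3 - <<'E'
from h import *
d=dict(np.load('pics/side0.npz'))
for v in range(192,206): print(v,[P(d,u,v).round(3).tolist() for u in (378,380,382)])
d=dict(np.load('pics/s1.npz'))
for v in range(262,274): print(v,[P(d,u,v).round(3).tolist() for u in (360,363)])
d=shot('side','s3'); o=observe();print(o['tool_pos'])
for v in range(256,266): print(v,[P(d,u,v).round(3).tolist() for u in (313,316,318)])
E
```

```text
192 [[0.476, 0.011, 0.252], [0.471, 0.012, 0.253], [0.466, 0.012, 0.254]]
193 [[0.475, 0.011, 0.25], [0.47, 0.013, 0.251], [0.466, 0.012, 0.251]]
194 [[0.475, 0.012, 0.247], [0.47, 0.013, 0.248], [0.466, 0.013, 0.249]]
195 [[0.475, 0.012, 0.245], [0.47, 0.012, 0.246], [0.466, 0.011, 0.246]]
196 [[0.475, 0.012, 0.243], [0.471, 0.011, 0.243], [0.466, 0.011, 0.243]]
197 [[0.475, 0.011, 0.24], [0.471, 0.011, 0.24], [0.466, 0.01, 0.241]]
198 [[0.475, 0.01, 0.237], [0.47, 0.012, 0.238], [0.466, 0.011, 0.238]]
199 [[0.475, 0.011, 0.235], [0.47, 0.012, 0.236], [0.466, 0.009, 0.235]]
200 [[0.475, 0.012, 0.233], [0.47, 0.013, 0.234], [0.581, -0.478, 0.001]]
201 [[0.475, 0.012, 0.231], [0.586, -0.468, 0.001], [0.58, -0.472, 0.0]]
202 [[0.475, 0.011, 0.228], [0.585, -0.466, -0.001], [0.579, -0.468, -0.002]]
203 [[0.588, -0.451, 0.001], [0.584, -0.461, -0.003], [0.577, -0.463, -0.003]]
204 [[0.587, -0.447, -0.001], [0.581, -0.451, -0.002], [0.575, -0.454, -0.002]]
205 [[0.586, -0.443, -0.002], [0.58, -0.445, -0.002], [0.573, -0.446, -0.002]]
262 [[0.532, -0.048, 0.021], [0.477, 0.12, 0.134]]
263 
[... 621 characters left out ...]
[0.593, 0.102, 0.117], [0.588, 0.103, 0.119]]
257 [[0.6, 0.103, 0.114], [0.593, 0.102, 0.115], [0.588, 0.103, 0.116]]
258 [[0.6, 0.103, 0.111], [0.593, 0.102, 0.112], [0.588, 0.104, 0.114]]
259 [[0.601, 0.102, 0.108], [0.593, 0.102, 0.109], [0.588, 0.103, 0.111]]
260 [[0.602, 0.101, 0.104], [0.594, 0.102, 0.106], [0.588, 0.103, 0.108]]
261 [[0.602, 0.101, 0.102], [0.594, 0.101, 0.103], [0.589, 0.103, 0.105]]
262 [[0.632, 0.03, 0.049], [0.594, 0.102, 0.1], [0.588, 0.104, 0.103]]
263 [[0.632, 0.03, 0.046], [0.595, 0.101, 0.097], [0.589, 0.102, 0.099]]
264 [[0.632, 0.032, 0.045], [0.623, 0.033, 0.047], [0.59, 0.1, 0.095]]
265 [[0.629, 0.038, 0.046], [0.623, 0.034, 0.045], [0.592, 0.095, 0.089]]
```

Call:
send_rows(
  series=[
    [0, 0, -0.02, 0, 0, 0, 1],
    [0, -0.02, 0, 0, 0, 0, 1],
    [0, -0.025, 0, 0, 0, 0, 1],
    [0, -0.025, 0, 0, 0, 0, 1],
    [0, -0.025, 0, 0, 0, 0, 1],
  ],
)

```text
time: 2.53
tool_pos: [0.4931, 0.1059, 0.0839]
tool_rot: [-3.141, 0.0, 1.421]
contact_force: [0.8, 0.6, 0.3]
opening: 0.0008
```

Call:
send_rows(
  series=[
    [0, 0, 0, 0, 0, 0, 1],
    [0, 0, 0.02, 0, 0, 0, 1],
    [0, 0, 0.02, 0, 0, 0, 1],
    [0, 0, 0.015, 0, 0, 0, 1],
    [0, 0, 0, 0, 0, 0, 1],
  ],
)

```text
time: 2.95
tool_pos: [0.4929, 0.1056, 0.0266]
tool_rot: [-3.137, 0.001, 1.421]
contact_force: [-0.4, -0.6, 0.4]
opening: 0.0002
```

```bash
python3 - <<'E'
from h import *
d=shot('side','s4');print(observe()['tool_pos'],observe()['contact_force'])
im=cv2.imread('pics/s4.png');cv2.imwrite('pics/c6.png',cv2.resize(im[200:320,260:420],None,fx=5,fy=5))
E
```

```text
[0.49401345 0.1056283  0.02799374] [-0.07715521  0.34735168 -0.28613577]
```

View pics/c6.png

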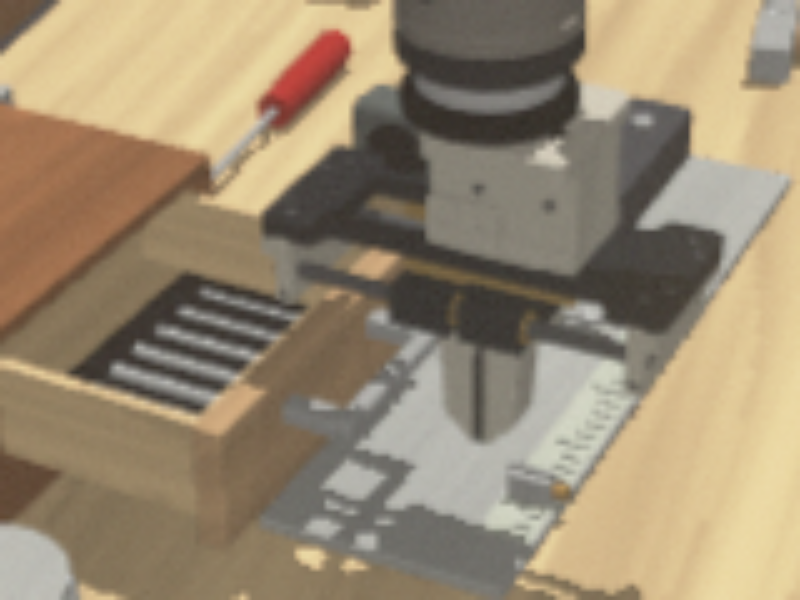

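```bash
python3 - <<'E'
from h import *
d=dict(np.load('pics/s4.npz'))
for x,y in [(290,295),(285,275),(640,375),(480,420),(480,430),(480,437)]: print((x,y),P(d,260+x/5,200+y/5).round(3))
E
```

```text
(290, 295) [0.579 0.127 0.127]
(285, 275) [0.579 0.131 0.139]
(640, 375) [0.414 0.153 0.134]
(480, 420) [0.493 0.119 0.072]
(480, 430) [0.493 0.117 0.066]
(480, 437) [0.493 0.117 0.062]
```

Call:
send_rows(
  series=[
    [0, 0.012, 0, 0, 0, 0, 1],
    [0, 0.012, 0, 0, 0, 0, 1],
    [0, 0.012, 0, 0, 0, 0, 1],
    [0, 0.012, 0, 0, 0, 0, 1],
    [0, 0.012, 0, 0, 0, 0, 1],
  ],
)

```text
time: 3.42
tool_pos: [0.5552, 0.0967, 0.0302]
tool_rot: [3.141, -0.0, 1.421]
contact_force: [-2.7, -0.3, -0.0]
opening: 0.0004
```

```bash
python3 - <<'E'
from h import *
d=shot('side','s5');print(observe()['tool_pos'],observe()['contact_force'])
im=cv2.imread('pics/s5.png');cv2.imwrite('pics/c7.png',cv2.resize(im[200:320,240:400],None,fx=5,fy=5))
E
```

```text
[0.55793872 0.09624977 0.03043243] [2.93871117 0.44187002 0.4317688 ]
```

View pics/c7.png

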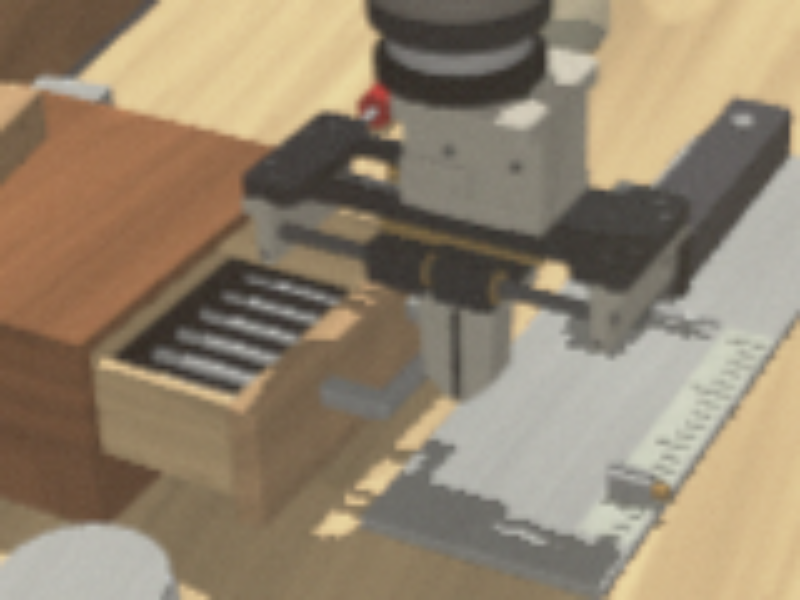

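Call:
send_rows(
  series=[
    [0, 0.012, 0, 0, 0, 0, 1],
    [0, 0.012, 0, 0, 0, 0, 1],
    [0, 0.012, 0, 0, 0, 0, 1],
    [0, 0.012, 0, 0, 0, 0, 1],
    [0, 0.012, 0, 0, 0, 0, 1],
  ],
)

```text
time: 3.88
tool_pos: [0.614, 0.0877, 0.0299]
tool_rot: [-3.141, 0.0, 1.421]
contact_force: [-1.8, -1.2, 0.3]
opening: 0.0002
```

Call:
send_rows(
  series=[
    [0, 0.006, 0, 0, 0, 0, 1],
    [0, 0.006, 0, 0, 0, 0, 1],
    [0, 0.004, 0, 0, 0, 0, 1],
    [0, 0.004, 0, 0, 0, 0, 1],
    [0, 0.003, 0, 0, 0, 0, 1],
  ],
)

```text
time: 4.3
tool_pos: [0.6299, 0.0853, 0.0294]
tool_rot: [-3.127, 0.001, 1.421]
contact_force: [-33.4, 3.2, 23.6]
opening: 0.0003
```

```bash
python3 - <<'E'
from h import *
d=shot('side','s6');print(observe()['tool_pos'],observe()['contact_force'])
im=cv2.imread('pics/s6.png');cv2.imwrite('pics/c8.png',cv2.resize(im[200:320,220:380],None,fx=5,fy=5))
E
```

```text
[0.62970909 0.08528231 0.02950392] [-25.97539743   1.69762511  18.52752835]
```

View pics/c8.png

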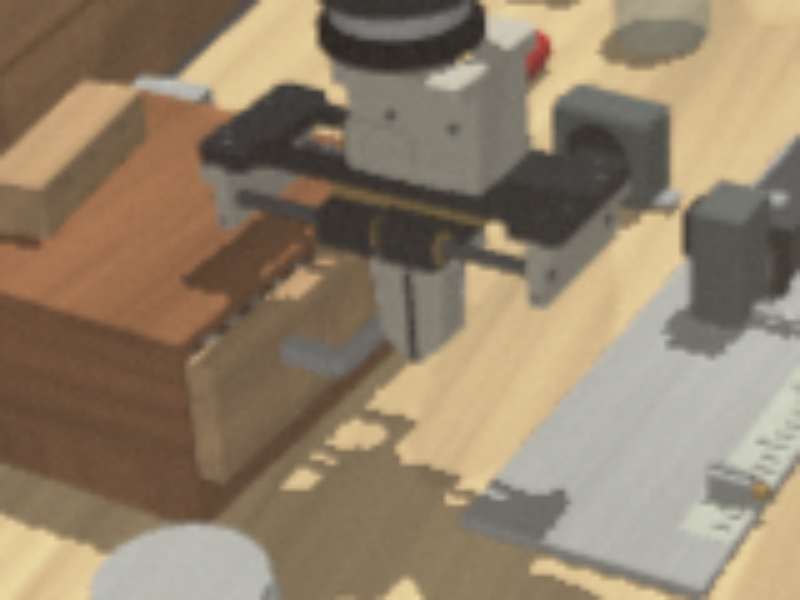

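Call:
send_rows(
  series=[
    [0, -0.01, 0, 0, 0, 0, 1],
    [0, -0.015, 0, 0, 0, 0, 1],
    [0, -0.02, 0, 0, 0, 0, 1],
    [0, 0, 0, 0, 0, 0, 1],
    [0, 0, 0, 0, 0, 0, 1],
  ],
)

```text
time: 4.77
tool_pos: [0.5924, 0.0913, 0.0297]
tool_rot: [3.14, -0.0, 1.421]
contact_force: [0.4, -0.0, 0.1]
opening: 0.0007
```

```bash
python3 - <<'E'
from h import *
d=shot('side','s7');print(observe()['tool_pos'],observe()['contact_force'])
im=cv2.imread('pics/s7.png');cv2.imwrite('pics/c9.png',cv2.resize(im[200:320,180:340],None,fx=5,fy=5))
d=shot('wrist','w7')
E
```

```text
[0.59336935 0.09104672 0.02973723] [ 0.31769566 -0.62280791  0.00801015]
```

View pics/c9.png

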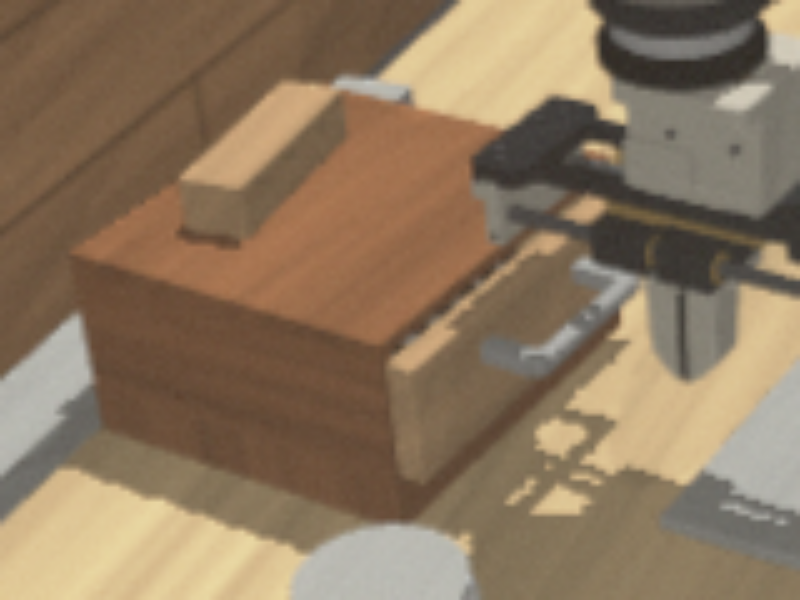

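View pics/w7.png

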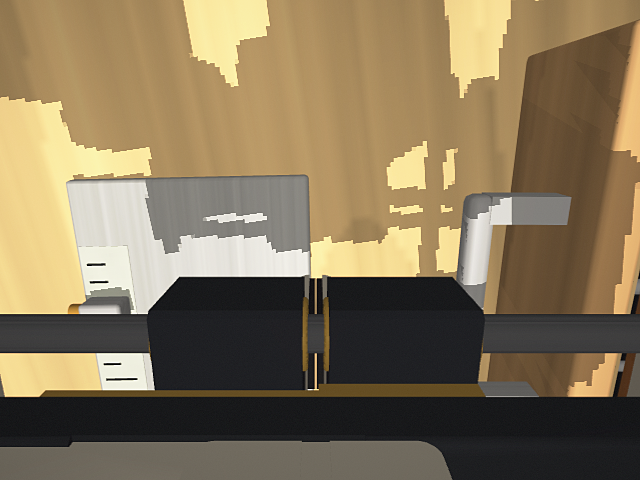

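```bash
python3 - <<'E'
from h import *
d=dict(np.load('pics/s7.npz'));a=np.radians(8.8)
ex=np.array([np.cos(a),-np.sin(a)])
ey=np.array([np.sin(a),np.cos(a)])
def pp(n,x,y,d=d,z=None,raw=None):
    p=P(d,180+x/5,200+y/5,z); print(n,p.round(4),'cx %.4f cy %.4f'%(p[:2]@ex,p[:2]@ey))
for x,y in [(440,400),(440,440),(470,380),(540,330),(520,310)]: pp('front',x,y)
for x,y in [(525,362),(560,330),(600,305),(535,355)]: pp('bar',x,y)
pp('case c1',383,346,z=.105);pp('case c1',383,346);pp('case bk',73,257,z=.105);pp('case edge',482,262,z=.105);pp('edge',440,300,z=.105);pp('panel corner',388,362,z=.094);pp('panel corner out',412,374,z=.094)
s=dict(np.load('pics/scene0.npz'))
for uv in [(362,283),(432,231),(421,357),(496,292)]:
    p=P(s,*uv,.105);print(p[:2]@ex,p[:2]@ey)
w=dict(np.load('pics/w7.npz'))
for uv in [(464,205),(461,240),(458,280)]:
    p=P(w,*uv,.077);print('bar w',p.round(4),p[:2]@ex)
for uv in [(480,215),(478,250),(475,290)]:
    p=P(w,*uv);print('bar w',p.round(4),p[:2]@ex)
for uv in [(530,100),(560,100),(600,90),(630,60),(625,200)]:
    p=P(w,*uv);print('pan',p.round(4),p[:2]@ex)
E
```

```text
front [0.6939 0.1552 0.0645] cx 0.6619 cy 0.2595
front [0.6949 0.1574 0.0432] cx 0.6626 cy 0.2619
front [0.6905 0.1309 0.0606] cx 0.6624 cy 0.2350
front [0.6812 0.0724 0.0542] cx 0.6621 cy 0.1757
front [0.6835 0.0874 0.0745] cx 0.6621 cy 0.1909
bar [0.6626 0.1275 0.0743] cx 0.6353 cy 0.2274
bar [0.6563 0.101  0.0768] cx 0.6331 cy 0.2002
bar [0.6479 0.0724 0.0751] cx 0.6292 cy 0.1707
bar [0.6591 0.1237 0.0765] cx 0.6324 cy 0.2231
case c1 [0.7076 0.1765 0.105 ] cx 0.6722 cy 0.2826
case c1 [0.7111 0.1707 0.1007] cx 0.6766 cy 0.2774
case bk [0.8866 0.1521 0.105 ] cx 0.8529 cy 0.2859
case edge [0.6963 0.0972 0.105 ] cx 0.6732 cy 0.2026
edge [0.7003 0.1338 0.105 ] cx 0.6716 cy 0.2393
panel corner [0.7082 0.1729 0.094 ] cx 0.6734 cy 0.2792
panel corner out [0.6934 0.1783 0.094 ] cx 0.6579 cy 0.2823
0.6818430380329916 0.07377965984174101
0.6821937611733355 0.2759803803504706
0.8647055075094393 0.057953239689826845
0.8650497688432106 0.2694955654349575
bar w [0.6507 0.1239 0.077 ] 0.6240459756205752
bar w [0.6488 0.1113 0.077 ] 0.6241563891272587
bar w [0.6468 0.0961 0.077 ] 0.624447371771654
bar w [0.6556 0.1198 0.0781] 0.6296049586660349
bar w [0.6544 0.1068 0.0777] 0.6303825702471658
bar w [0.6524 0.0917 0.0781] 0.6306886551400968
pan [0.6929 0.1554 0.0399] 0.6609435706566735
pan [0.6925 0.1541 0.0624] 0.6608141871309969
pan [0.6929 0.1558 0.0838] 0.6608831894598759
pan [0.6947 0.1629 0.0937] 0.6615848621557252
pan [0.6935 0.1224 0.0955] 0.6666011914282001
```

Call:
send_rows(
  series=[
    [0, -0.01, -0.035, 0, 0, -0.031, 0.4],
    [0, -0.01, -0.035, 0, 0, 0, 0],
    [-0.03, -0.013, 0, 0, 0, 0, 0],
    [-0.035, -0.013, 0, 0, 0, 0, 0],
    [-0.035, 0, 0, 0, 0, 0, 0],
  ],
)

```text
time: 5.28
tool_pos: [0.534, -0.0028, 0.0997]
tool_rot: [3.141, 0.0, 1.454]
contact_force: [1.9, -0.4, -0.2]
opening: 0.0291
```

Call:
send_rows(
  series=[
    [-0.035, 0, 0, 0, 0, 0, 0],
    [-0.035, 0, 0, 0, 0, 0, 0],
    [0, 0, 0, 0, 0, 0, 0],
    [0, 0, 0, 0, 0, 0, 0],
  ],
)

```text
time: 5.62
tool_pos: [0.5273, -0.0742, 0.0991]
tool_rot: [3.14, 0.0, 1.448]
contact_force: [-0.5, 0.1, -0.6]
opening: 0.0559
```

```bash
python3 - <<'E'
from h import *
o=observe();print(o['tool_pos'],o['tool_rot'],o['opening'])
shot('wrist','w8');shot('scene','sc8');d=shot('side','s8')
im=cv2.imread('pics/sc8.png');a=cv2.resize(im[150:350,190:390],(400,400))
im=cv2.imread('pics/s8.png');b=cv2.resize(im[150:300,290:440],(400,400))
cv2.imwrite('pics/c10.png',np.hstack([a,b]))
E
```

```text
[ 0.52734545 -0.0742059   0.09910816] [3.14021430e+00 1.23631481e-04 1.44776693e+00] 0.055883406546074606
```

View pics/w8.png

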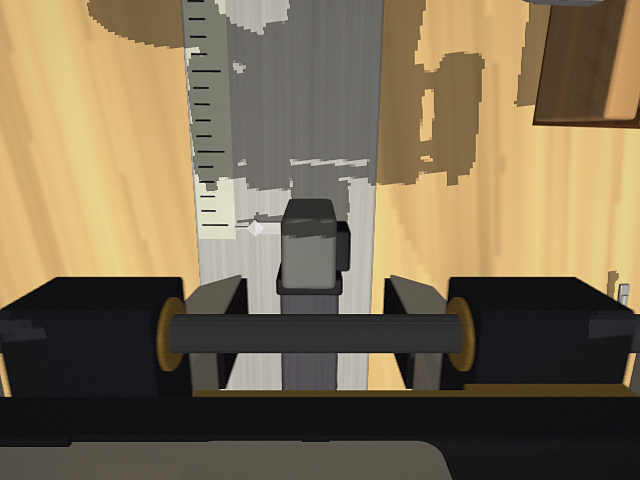

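View pics/c10.png

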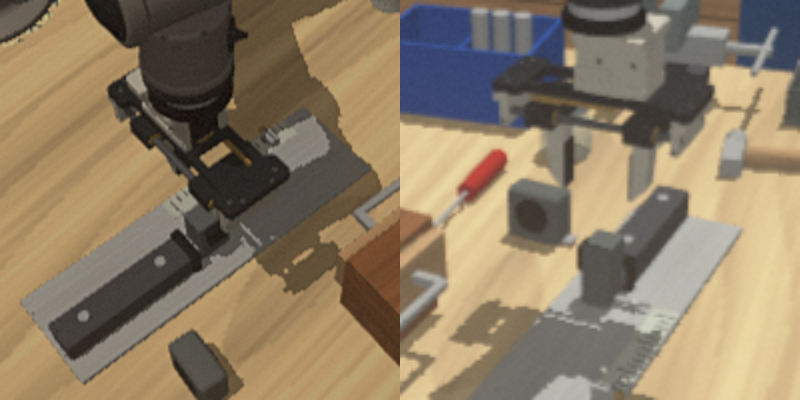

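```bash
python3 - <<'E'
from h import *
w=dict(np.load('pics/w8.npz'))
for uv in [(282,237),(335,234),(281,290),(337,290)]: print(P(w,*uv,.078).round(4),P(w,*uv).round(4))
for uv in [(308,250),(308,270),(308,280)]: print('top',P(w,*uv).round(4))
a=P(w,181,0,.008);b=P(w,202,320,.008);print('L',np.degrees(np.arctan2(*(a-b)[:2])))
a=P(w,384,0,.008);b=P(w,371,300,.008);print('R',np.degrees(np.arctan2(*(a-b)[:2])))
a=P(w,206,71,.009);b=P(w,214,225,.009);print(a,b,np.degrees(np.arctan2(*(a-b)[:2])),np.linalg.norm(a-b))
o=observe();print(o['tool_pos'],o['tool_rot'],w['T'].round(4))
E
```

```text
[ 0.5107 -0.0606  0.078 ] [ 0.5106 -0.0607  0.0775]
[ 0.5387 -0.0625  0.078 ] [ 0.5387 -0.0625  0.0777]
[ 0.5058 -0.0902  0.078 ] [ 0.5015 -0.1025  0.0468]
[ 0.5362 -0.0941  0.078 ] [ 0.5364 -0.107   0.0464]
top [ 0.5235 -0.069   0.0793]
top [ 0.522  -0.0803  0.0789]
top [ 0.5213 -0.086   0.0788]
L 7.670814772130315
R 7.484914831705948
[0.47077996 0.03571774 0.009     ] [ 0.45718741 -0.06358987  0.009     ] 7.793824401182441 0.10023352101616605
[ 0.52708111 -0.07136784  0.09888465] [ 3.14113405e+00 -2.42016858e-04  1.45238719e+00] [[ 0.9923 -0.1205 -0.0302  0.5348]
 [-0.1242 -0.9594 -0.2532 -0.0068]
 [ 0.0016  0.255  -0.9669  0.2909]
 [ 0.      0.      0.      1.    ]]
```

Call:
send_rows(
  series=[
    [0, -0.001, 0, 0, 0, 0, 0],
    [0, 0, 0, 0, 0, 0, 0],
    [0, 0, 0.02, 0, 0, 0, 0],
    [0, 0, 0.025, 0, 0, 0, 0],
    [0, 0, 0.02, 0, 0, 0, 0],
  ],
)

```text
time: 6.18
tool_pos: [0.5256, -0.071, 0.033]
tool_rot: [3.141, 0.0, 1.453]
contact_force: [-0.7, 0.3, -0.1]
opening: 0.0913
```

Call:
send_rows(
  series=[
    [0, 0, 0.015, 0, 0, 0, 0],
    [0, 0, 0.013, 0, 0, 0, 0],
    [0, 0, 0, 0, 0, 0, 0],
    [0, 0, 0, 0, 0, 0, 0],
  ],
)

```text
time: 6.52
tool_pos: [0.5253, -0.0712, 0.0055]
tool_rot: [-3.14, -0.0, 1.453]
contact_force: [-0.7, -0.1, 0.6]
opening: 0.0917
```

```bash
python3 - <<'E'
from h import *
o=observe();print(o['tool_pos'],o['tool_rot'],o['opening'],o['contact_force'])
shot('wrist','w9');shot('scene','sc9');d=shot('side','s9')
im=cv2.imread('pics/sc9.png');a=cv2.resize(im[150:350,190:390],(400,400))
im=cv2.imread('pics/s9.png');b=cv2.resize(im[180:300,310:430],(400,400))
cv2.imwrite('pics/c11.png',np.hstack([a,b]))
E
```

```text
[ 0.52534384 -0.0712329   0.00554801] [-3.14035498e+00 -2.39890014e-04  1.45283757e+00] 0.09167650190114365 [-0.7260832  -0.12337536  0.64146021]
```

View pics/w9.png

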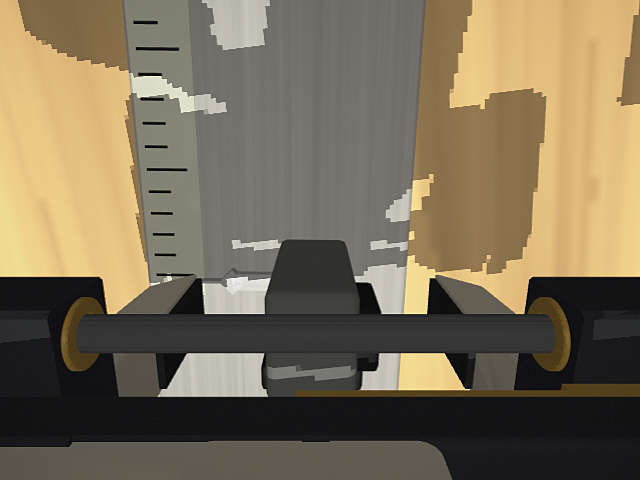

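View pics/c11.png

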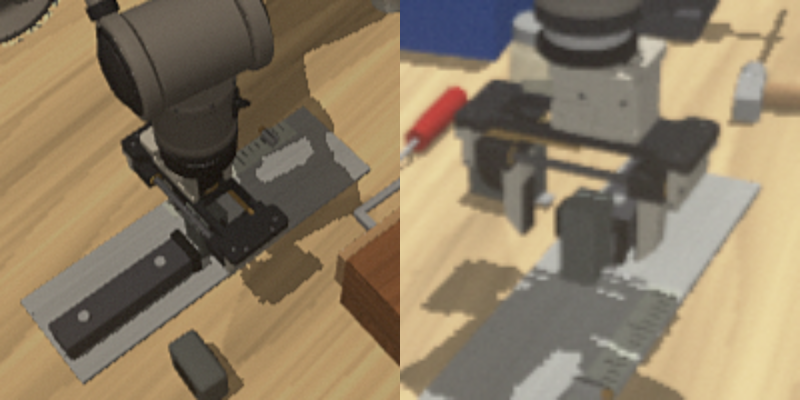

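```bash
python3 - <<'E'
from h import *
d=dict(np.load('pics/s9.npz'));c=lambda x,y:(310+(x-400)*.3,180+y*.3)
for n,x,y in [('head',575,230),('head',575,260),('head',590,220),('headtop',575,198),('fL',520,220),('fL',522,230),('fL',515,200),('fR',650,230),('fR',650,250),('fR',648,260)]: print(n,P(d,*c(x,y)).round(4))
E
```

```text
head [ 0.5272 -0.0517  0.0596]
head [ 0.5271 -0.0527  0.0318]
head [ 0.5147 -0.0492  0.0721]
headtop [ 0.5327 -0.07    0.077 ]
fL [ 0.5771 -0.0682  0.0504]
fL [ 0.5752 -0.0675  0.0419]
fL [ 0.5804 -0.066   0.0693]
fR [ 0.4686 -0.0524  0.0696]
fR [ 0.4688 -0.0561  0.0497]
fR [ 0.4818 -0.1086  0.0069]
```

Call:
send_rows(
  series=[
    [0, 0, 0, 0, 0, 0, 1],
    [0, 0, 0, 0, 0, 0, 1],
    [0, 0, 0, 0, 0, 0, 1],
    [0, 0, 0, 0, 0, 0, 1],
    [0, 0, 0, 0, 0, 0, 1],
  ],
  newtons=25,
)

```text
time: 7.08
tool_pos: [0.5257, -0.072, 0.006]
tool_rot: [3.141, 0.0, 1.452]
contact_force: [-0.8, 0.5, -0.1]
opening: 0.0633
```

Call:
send_rows(
  series=[
    [0, 0, 0, 0, 0, 0, 1],
    [0, 0, 0, 0, 0, 0, 1],
    [0, 0, 0, 0, 0, 0, 1],
    [0, 0, 0, 0, 0, 0, 1],
    [0, 0, 0, 0, 0, 0, 1],
  ],
)

```text
time: 7.5
tool_pos: [0.5248, -0.0718, 0.0058]
tool_rot: [-3.14, -0.0, 1.452]
contact_force: [-0.1, 0.8, -1.1]
opening: 0.0319
```

Call:
send_rows(
  series=[
    [0, 0, 0, 0, 0, 0, 1],
    [0.005, 0, 0, 0, 0, 0, 1],
    [0.01, 0, 0, 0, 0, 0, 1],
    [0.015, 0, 0, 0, 0, 0, 1],
    [0.015, 0, 0, 0, 0, 0, 1],
  ],
)

```text
time: 7.92
tool_pos: [0.5305, -0.0283, 0.0058]
tool_rot: [-3.141, 0.002, 1.451]
contact_force: [-1.8, -7.4, 1.2]
opening: 0.0316
```

Call:
send_rows(
  series=[
    [0.015, 0, 0, 0, 0, 0, 1],
    [0.015, 0, 0, 0, 0, 0, 1],
    [0.015, 0, 0, 0, 0, 0, 1],
    [0.015, 0, 0, 0, 0, 0, 1],
    [0.01, 0, 0, 0, 0, 0, 1],
  ],
)

```text
time: 8.33
tool_pos: [0.5397, 0.0421, 0.0059]
tool_rot: [3.141, 0.001, 1.452]
contact_force: [0.9, -6.9, -0.4]
opening: 0.0314
```

Call:
send_rows(
  series=[
    [0.01, 0, 0, 0, 0, 0, 1],
    [0, 0, 0, 0, 0, 0, 1],
    [0, 0, 0, 0, 0, 0, 1],
  ],
)

```text
time: 8.58
tool_pos: [0.541, 0.0517, 0.0059]
tool_rot: [3.14, 0.001, 1.453]
contact_force: [1.6, -5.5, -0.1]
opening: 0.0318
```

```bash
python3 - <<'E'
from h import *
o=observe();print(o['tool_pos'],o['tool_rot'],o['opening'],o['contact_force'])
shot('wrist','w10');shot('scene','sc10');d=shot('side','s10')
im=cv2.imread('pics/s10.png');b=cv2.resize(im[200:320,280:440],(800,600));cv2.imwrite('pics/c12.png',b)
E
```

```text
[0.54095635 0.05174222 0.00587556] [3.14038865e+00 7.41579673e-04 1.45251873e+00] 0.03175040245409361 [ 1.55132779 -5.50392949 -0.09572494]
```

View pics/w10.png

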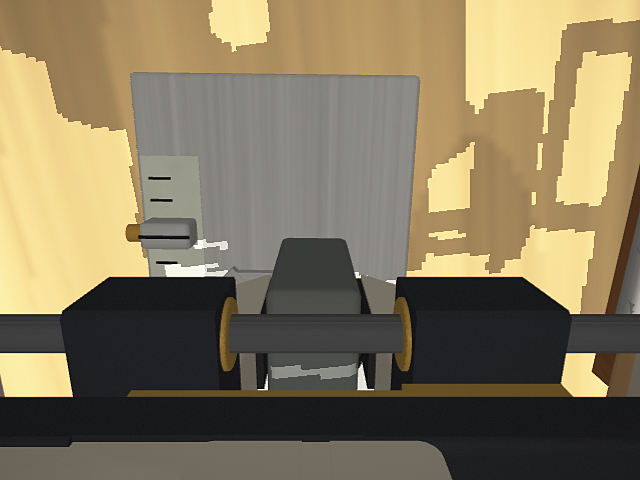

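View pics/c12.png

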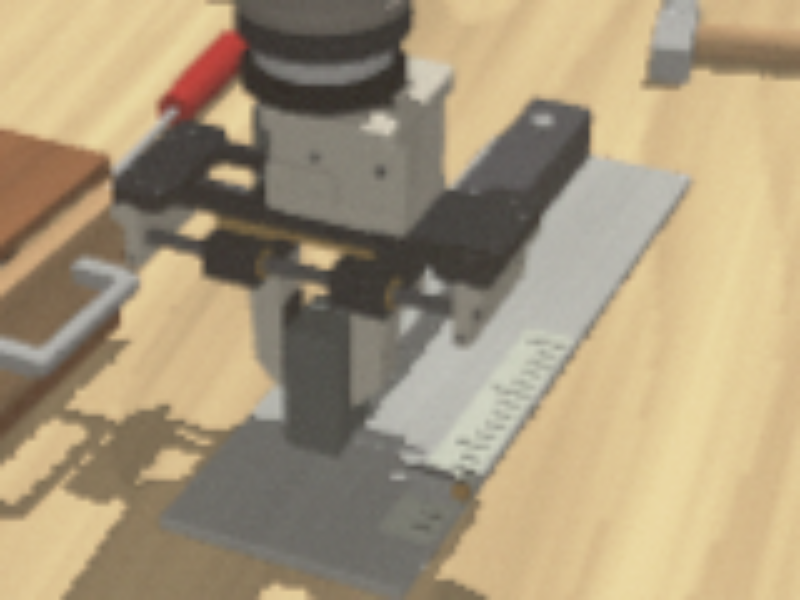

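```bash
python3 - <<'E'
import cv2
im=cv2.imread('pics/w10.png');cv2.imwrite('pics/c13.png',cv2.resize(im[160:300,120:300],None,fx=4.3,fy=4.3,interpolation=cv2.INTER_CUBIC))
E
```

```text
(no output)
```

View pics/c13.png

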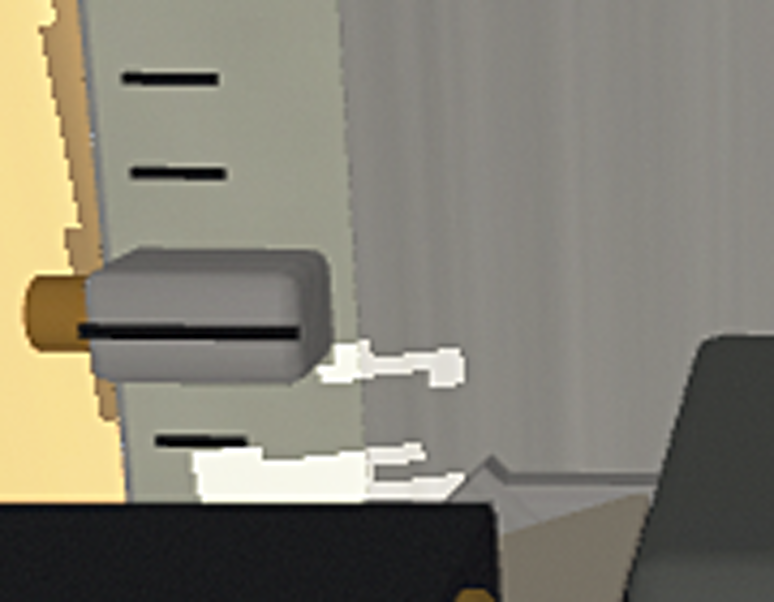

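```bash
python3 - <<'E'
from h import *
w=dict(np.load('pics/w10.npz'));a=np.radians(7.2);ey=np.array([np.sin(a),np.cos(a)])
c=lambda x,y:(120+x/4.3,160+y/4.3)
for n,x,y,z in [('t1',170,78,.009),('t2',178,173,.009),('t3',200,440,.009),('riderL',80,331,.023),('riderR',298,332,.023),('rider top far',200,272,.023),('rider near',200,378,.023)]:
    p=P(w,*c(x,y),z);print(n,p.round(4),'%.4f'%(p[:2]@ey),P(w,*c(x,y)).round(4))
p=P(w,*c(560,490));print('ptr arm',p.round(4),p[:2]@ey); p=P(w,*c(560,478));print('ptr',p.round(4),p[:2]@ey)
w9=dict(np.load('pics/w9.npz'))
for uv in [(175,275),(167,170),(163,49.)]: p=P(w9,*uv,.009);print('w9 tick',p.round(4),p[:2]@ey)
im=cv2.imread('pics/w9.png');cv2.imwrite('pics/c14.png',cv2.resize(im[200:300,120:300],None,fx=4.3,fy=4.3,interpolation=cv2.INTER_CUBIC))
E
```

```text
t1 [0.4758 0.1053 0.009 ] 0.1641 [0.4762 0.1054 0.0099]
t2 [0.4745 0.0953 0.009 ] 0.1540 [0.4747 0.0954 0.0095]
t3 [0.4706 0.0657 0.009 ] 0.1241 [0.4707 0.0658 0.0094]
riderL [0.4667 0.0824 0.023 ] 0.1403 [0.4668 0.0825 0.0232]
riderR [0.4885 0.0797 0.023 ] 0.1403 [0.4888 0.0799 0.0237]
rider top far [0.48  0.087 0.023] 0.1465 [0.4795 0.0867 0.0216]
rider near [0.4777 0.0761 0.023 ] 0.1354 [0.478  0.0763 0.0237]
ptr arm [0.5112 0.0584 0.0187] 0.12197758010191131
ptr [0.5111 0.0592 0.0171] 0.1227637282957244
w9 tick [ 0.4577 -0.0641  0.009 ] -0.006187388594136526
w9 tick [ 0.4644 -0.0145  0.009 ] 0.043829443291869274
w9 tick [0.4732 0.0351 0.009 ] 0.09411213652894525
```

View pics/c14.png

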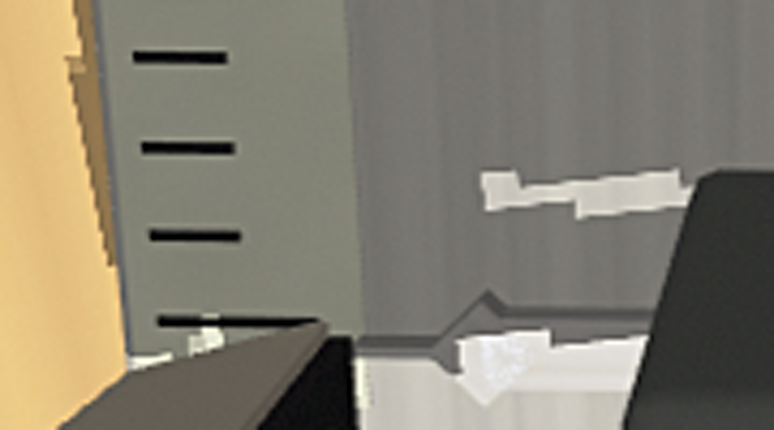

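Call:
send_rows(
  series=[
    [0.008, 0, 0, 0, 0, 0, 1],
    [0.008, 0, 0, 0, 0, 0, 1],
    [0.005, 0, 0, 0, 0, 0, 1],
    [0, 0, 0, 0, 0, 0, 1],
    [0, 0, 0, 0, 0, 0, 1],
  ],
)

```text
time: 9.15
tool_pos: [0.5435, 0.072, 0.0058]
tool_rot: [3.14, 0.001, 1.452]
contact_force: [1.6, -5.9, -0.8]
opening: 0.0316
```

Call:
send_rows(
  series=[
    [0, 0, 0, 0, 0, 0, 1],
    [0, 0, 0, 0, 0, 0, 1],
  ],
)

```text
time: 9.32
tool_pos: [0.5435, 0.0717, 0.0059]
tool_rot: [3.14, 0.001, 1.451]
contact_force: [2.3, -4.9, -1.5]
opening: 0.0317
```

```bash
python3 - <<'E'
from h import *
o=observe();print(o['tool_pos'],o['tool_rot'],o['opening'],o['contact_force'])
p=o['tool_pos'][:2]-np.array([.5248,-.0718]);print(np.linalg.norm(p))
shot('wrist','w11');shot('scene','sc11');d=shot('side','s11')
im=cv2.imread('pics/w11.png');b=cv2.resize(im[200:300,120:300],None,fx=4.3,fy=4.3,interpolation=cv2.INTER_CUBIC);cv2.imwrite('pics/c15.png',b)
im=cv2.imread('pics/s11.png');b=cv2.resize(im[200:320,280:440],(800,600),interpolation=cv2.INTER_CUBIC);cv2.imwrite('pics/c16.png',b)
E
```

```text
[0.54354219 0.07174813 0.00586526] [3.14027938e+00 8.05473370e-04 1.45134616e+00] 0.03170743691948864 [ 2.28540126 -4.92844779 -1.46104708]
0.14476648183210786
```

View pics/c15.png

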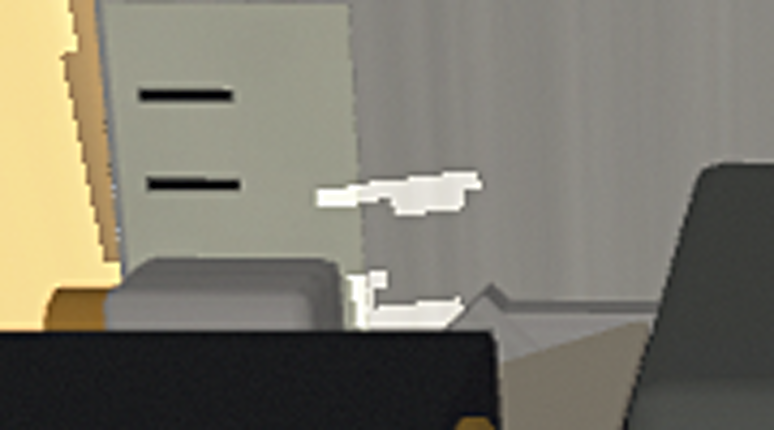

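View pics/c16.png

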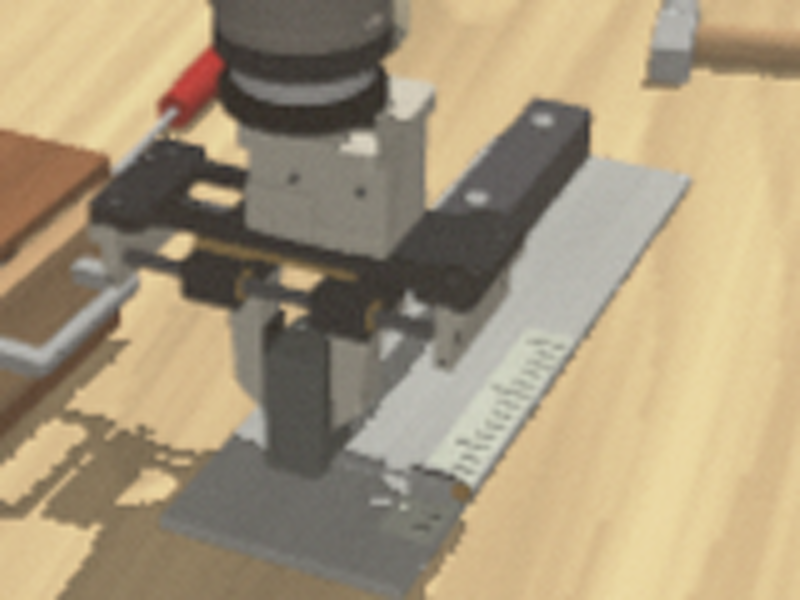

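View pics/sc11.png

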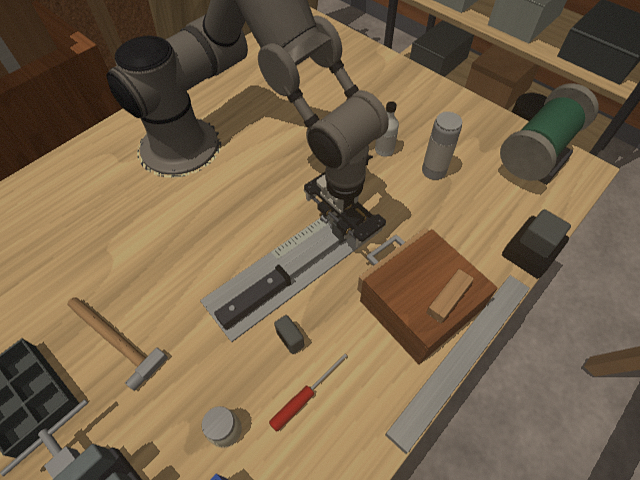

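```bash
python3 - <<'E'
from h import *
w=dict(np.load('pics/w11.npz'));a=np.radians(7.2);ey=np.array([np.sin(a),np.cos(a)])
c=lambda x,y:(120+x/4.3,200+y/4.3)
for n,x,y,z in [('t170',185,95,.009),('t160',192,184,.009),('rfar',220,290,.023),('apex',488,288,.012)]:
    p=P(w,*c(x,y),z);print(n,p.round(4),'%.4f'%(p[:2]@ey),P(w,*c(x,y)).round(4))
for y in (300,305,310,315,320,325): 
    p=P(w,*c(560,y));print('arm',y,p.round(4),p[:2]@ey)
d=dict(np.load('pics/s11.npz'))
for x,y in [(300,380),(295,420),(310,440)]:
    p=P(d,280+x/5,200+y/5);print('head s',p.round(4),p[:2]@ey)
for p in [(.5272,-.0517),(.5271,-.0527)]: print('home',np.array(p)@ey)
E
```

```text
t170 [0.4757 0.1052 0.009 ] 0.1640 [0.4761 0.1054 0.0099]
t160 [0.4743 0.0953 0.009 ] 0.1540 [0.4747 0.0955 0.0098]
rfar [0.4805 0.0871 0.023 ] 0.1467 [0.4797 0.0866 0.0212]
apex [0.5052 0.0805 0.012 ] 0.1432 [0.5057 0.0812 0.0142]
arm 300 [0.5123 0.0775 0.0099] 0.14108863777939984
arm 305 [0.5132 0.0785 0.0148] 0.14223969133038422
arm 310 [0.5137 0.0788 0.0174] 0.1425961776467008
arm 315 [0.5137 0.0785 0.018 ] 0.1422732106777345
arm 320 [0.5138 0.0782 0.0188] 0.14199049463149546
arm 325 [0.5137 0.0777 0.0189] 0.1414869463345068
head s [0.5388 0.0945 0.0683] 0.16126211083218675
head s [0.5418 0.0938 0.0447] 0.16100786418387733
head s [0.5344 0.0943 0.0352] 0.16052812758007326
home 0.014783350677142692
home 0.013778702652471799
```

```bash
python3 - <<'E'
from h import *
print(np.abs(observe()['qvel']).max()); print(workorder.hand_in())
E
```

```text
0.0014809684114276754
the job is handed in; nothing more can be done
None
```

I pushed the drawer home, pressed the button, drew the arm out about 145 mm and handed the job in at about 9.5 s, still holding the arm. `hand_in` reports no verdict.

- **Tool height:** The fingertips sit about 33 mm above the reported TCP. Because of that, my first push passed over the drawer front without moving the drawer. I measured the offset in the side camera, corrected for it, and the second push worked.
- **Drawer:** I pushed it against its stop until it resisted with about 33 N. Afterwards the side camera showed its back flush with the cabinet edge, but only to within a few mm, so I can't confirm the 3 mm limit directly. It still looked closed in the last picture.
- **Pointer:** By tool travel the arm is out 144.8 mm. By the head's front face in the side camera it is out 146.7 mm. The rider's line lies 146 to 146.5 mm from the pointer's home. That puts the pointer within about 2 mm of the line, but the tip itself was hidden behind the gripper, so I did not see it directly.
- **Grip:** The fingers are 31.7 mm apart with the button in, at a grip setting of 25 N. The spring pull reads about 5 N and the arm was at rest.
- **Loose things:** None looked shifted in the last scene picture, but I did not measure each one.

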